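Put the cooling water on for the bench chiller

ROBOT

A 7-joint arm with a two-finger parallel gripper is mounted at the origin on the work surface. World frame = base frame: x ahead of the robot, y to its left, z up, the work surface at z = 0. Lengths are in m, angles in rad, forces in N, time in s.
With the tool pointing down it reaches from about 0.425 to 0.875 m from the base axis. Payload 4.7 kg.
Tool frame: the origin (TCP) lies at the very end of the fingers, on their centre line; the grasp point (between the pads) lies behind it (ctrl.tcp_to_grasp is the z of the grasp point in the tool frame, in m); z points along the fingers, y is the line along which they close (so a half turn about z gives the same grasp; the last joint's range is limited). The gripper opens to 87 mm and grips with 3 to 60 N. Pads are 19 mm wide; open, the fingers measure 117 mm over their backs; the gripper's body (75 mm by 190 mm) begins 51 mm behind the grasp point.
Start: joints at [1.198, 0.321, -0.07, 1.45, 0.023, 1.371, -0.057], TCP at [0.245, -0.602, 0.223] pointing down, gripper open.
Joint ranges: [-2.86, 2.86], [-0.3, 2.09], [-1.38, 1.24], [0.06, 2.45], [-1.56, 4.7], [0.09, 2.05], [-2.69, 2.69]. Speed limits (rad/s): [2.57, 2.57, 3.14, 3.14, 3.14, 3.14, 3.14].

INTERFACE

Orientations are given as a rotation vector (axis times angle).
In Python, from bench import ctrl gives the robot as it stands.
- The arm moves only by the tool step_arm, never from a script. Its argument "targets" is a list of rows, each a list of 7 numbers: the shift along the world's x, y, z in cm, then the turn, a rotation vector about the world's x, y, z in degrees, then the opening, from 0 (shut) to 1 (fully open). A call has exactly 5 rows; each row shifts and turns the commanded pose from where the row before left it; what a row does not reach is not made up. A row lasts 1/12 s, in which the tool goes at most 41.7 mm and 7.16 degrees, less where a joint would pass 70% of its speed; a pose out of reach is approached as far as the arm can. A call with a gripper value outside its range is refused whole. The fingers move at their own pace and stop on an object; "force" is the grip in N (left out, the last holds). Time passes only in rows, so rows that do not move let the fingers close, or fill a call up. It gives the time, the measured TCP pose, the force, the opening and the grip force at its end, in the units of the state.
- ctrl.get_state(): the state, without advancing time (a new reading comes with each control period).
- ctrl.get_image(name): name is "scene" or "side" or "wrist"; returns (picture, depth): 480x640x3 uint8, red, green, blue; 480x640 float32, m along the optical axis (not along the pixel's ray), 0 where there is no reading.
- ctrl.camera_params(name): a dict with "intrinsics" (3x3 intrinsics, pixels), "rvec" (rotation vector, rad) and "tvec" (3), from world to camera coordinates, as OpenCV has them; the wrist camera has in their place "hand_eye" (4x4, takes a point from camera to tool coordinates, whose origin is the TCP and whose axes are the flange's). Camera axes: x right, y down, z forward; pixel columns grow to the right and rows downward; lengths in m; the calibration is good to about 2 mm. A picture is of the moment at which its call begins: read the wrist's pose just before it. camera_params takes no time and is no camera call.
- ctrl.close_job(): hands the job in; it is judged then, once.
The state is a dict: "time": time; "joint_positions": joint angles; "qd": joint speeds; "joint_torque": joint torques, N m; "position": TCP position; "tool_rot": TCP orientation; "ft_force": force on the tool from outside, world axes, zero at the start; "torque": the same for the moment, N m; "grip_width": opening from 0.0 (shut) to 1.0 (fully open); "grip_force": force on a finger pad.
Only numpy, scipy, OpenCV 4.12 (cv2) and the standard library are available. Lean on these libraries where they do the work, as an engineer would, in place of code of your own. Each camera call takes 0.05 s, during which the arm holds its last target. There are 200 camera calls.

TASK

Put the cooling water on for the bench chiller. First close the drain cock: swing its yellow lever round, square across its pipe, up to the stop. Then open the blue supply valve by turning its red handwheel anticlockwise until you feel it come up against its stop, and back it off a quarter turn so that it cannot seize open; leave the bottles, glassware and other things on the bench where they stand.

Things in the scene. Friction and masses are not known exactly. Their poses are not given: they have to be found in the camera images.
- station: Fixed pipework and chiller in one. Origin: on the bench under the handwheel's axis, z up. A 34 mm steel pipe, axis 85 mm high, runs along y: up from the bench at y=+235 mm, blue valve at y=0 (flanges 115 mm across, y=-96 to +96), tee at y=-142 to the chiller, brass drain cock at y=-220. The front (-x) is free of other fixed parts beyond 60 mm from the pipe axis.
- chiller_edge (a point): Middle of the top front (robot-side) edge of the beige chiller behind the pipe, 198 mm above the bench: the chiller runs from here 220 mm along the station's +x and 170 mm along y either way; a carrying handle on it reaches 221 mm.
- spout (a point): Open lower end of the copper drain spout over the white funnel, 307 mm along the station's -y from the wheel axis. The spout's level part lies under the open lever; its top is 97 mm above the bench.
- handwheel (a joint): Opening of the supply valve, rad. It grows as the red handwheel turns anticlockwise seen from above (opening): 0 is shut, and the wheel comes up hard against its open stop at 25.13 rad (4 turns). It starts part open, 1.5 to 2.25 turns short of the stop. Gland friction of about 0.35 N m keeps it where it is left.
- wheel_hub (a point): Centre of the red handwheel, 250 mm above the bench on its upright axis; turns with it: z up, x along the spoke with the white mark. Wheel 160 mm across: 14 mm round rim on 73 mm radius; three level 12 mm round spokes at 0, 120, 240 degrees; hub 30 mm across, nut and stem to 24 mm above. The 3 openings (radius 15 to 66 mm, clear to 40 mm below) admit shut fingers that push a spoke round.
- wheel_mark (a point): Middle of the white paint mark on the rim of the handwheel, 73 mm out from the axis at the end of one spoke; turns with the wheel.
- drain_lever (a joint): Drain cock lever, rad: 0 is open (lever in line with the drain pipe, pointing along the station's -y over the spout), grows as it swings clockwise seen from above, 1.57 is shut (hard stop, lever square across the pipe, pointing along the station's -x). Starts 0 to 0.25. Friction of about 0.45 N m keeps it where it is left.
- lever_pivot (a point): Point on the lever's vertical turning axis at the mid-height of its yellow sleeve, 134 mm above the bench.
- lever_grip (a point): Point on the middle of the lever's yellow sleeve, 80 mm out from the pivot; turns with the lever. The sleeve is 20 mm wide, 12 mm high, and runs from 35 to 120 mm from the pivot; 25 mm of free air lies below it.
- beaker: Bystander: glass beaker 70 mm across, 90 mm high, in front of the pipework. Origin under its centre.
- wrench: Bystander: steel wrench 190 mm long lying in front of the pipework. Origin under its middle.
- amber_bottle: Bystander: amber bottle, orange cap, 64 mm across, 140 mm high, behind the drain cock. Origin under its centre.
- slide_box: Bystander: blue slide box 170 x 100 x 35 mm at the left. Origin under its centre.
- tube_rack: Bystander: blue rack 100 x 200 mm of orange-capped tubes, 114 mm high, at the right. Origin under its centre.
- eyepiece_caps: Bystander: row of four joined black dust caps, 58 x 202 x 28 mm, at the right front. Origin under its centre.
- wash_bottle: Bystander: white bottle, red cap, 70 mm across, 170 mm high, at the right back. Origin under its centre.

How it is judged:
By the outcome, as a careful person would: the job done as asked, in the order asked, and still so for the second after the job is handed in, with the robot touching nothing.
It also fails if it takes over 72 s, if anything falls off the work surface, if the arm or the gripper's body presses on something with over 40 N, if the wrist force passes 120 N, or if a joint passes its speed limit or range.

## Working session

There is one attempt and no reset: what is moved stays moved. The work goes in short steps, Python scripts to look and compute and a tool call to move; the robot and the scene stay as the last step left them, time stands still between calls to the robot, and variables do not carry over. Pictures are saved under pics/ and viewed, at most 10 in all, crops included, and the job is handed in when it is done.

Besides the shell and the picture viewer there is one more tool, called after "Emit:" in YAML: its name, and indented under it one key for each argument. step_arm: Moves the arm, as the interface text tells. Its arguments: {"type":"object","properties":{"targets":{"type":"array"},"force":{"type":"number"}},"required":["targets"]}

```bash
ls; mkdir -p pics; cat > h.py <<'E'
import numpy as np, cv2
from scipy.spatial.transform import Rotation as R
from bench import ctrl
def grab(n):
    s=ctrl.get_state(); im,d=ctrl.get_image(n); p=ctrl.camera_params(n); K=np.array(p["intrinsics"])
    if n=="wrist":
        T=np.eye(4); T[:3,:3]=R.from_rotvec(s["tool_rot"]).as_matrix(); T[:3,3]=s["position"]
        M=T@np.array(p["hand_eye"])
    else:
        M=np.eye(4); r=R.from_rotvec(np.ravel(p["rvec"])).as_matrix(); M[:3,:3]=r.T; M[:3,3]=-r.T@np.ravel(p["tvec"])
    return im,d,K,M
def cloud(d,K,M):
    v,u=np.indices(d.shape); P=np.stack([(u-K[0,2])*d/K[0,0],(v-K[1,2])*d/K[1,1],d],-1)
    W=P@M[:3,:3].T+M[:3,3]; W[d<=0]=np.nan; return W
def plane(u,v,z,K,M):
    r=M[:3,:3]@np.array([(u-K[0,2])/K[0,0],(v-K[1,2])/K[1,1],1]); return M[:3,3]+r*(z-M[2,3])/r[2]
def st():
    s=ctrl.get_state(); print({k:np.round(s[k],3).tolist() for k in s})
E
python3 - <<'E'
from h import *
st()
for n in ("scene","side"):
    im,d,K,M=grab(n); cv2.imwrite(f"pics/{n}0.png",im[:,:,::-1]); np.savez(f"{n}0",im=im,d=d,K=K,M=M); print(n,M[:3,3].round(3),(M[:3,2]).round(2),K[0,0])
E
```

```text
pics
{'time': 0.0, 'joint_positions': [1.198, 0.322, -0.07, 1.452, 0.023, 1.371, -0.057], 'qd': [-0.001, 0.0, 0.002, -0.0, 0.0, 0.001, -0.0], 'joint_torque': [-0.0, -49.129, -0.404, -31.253, -0.064, 0.044, 0.0], 'position': [0.245, -0.601, 0.221], 'tool_rot': [-3.081, -0.604, 0.001], 'ft_force': [0.573, 0.669, -0.527], 'torque': [0.091, 0.017, 0.022], 'grip_force': 0.0, 'grip_width': 1.003}
scene [1.071 0.721 1.507] [-0.35 -0.44 -0.83] 610.9087545178764
side [-0.011  1.005  1.212] [ 0.34 -0.65 -0.68] 566.7285886493664
```

View pics/scene0.png

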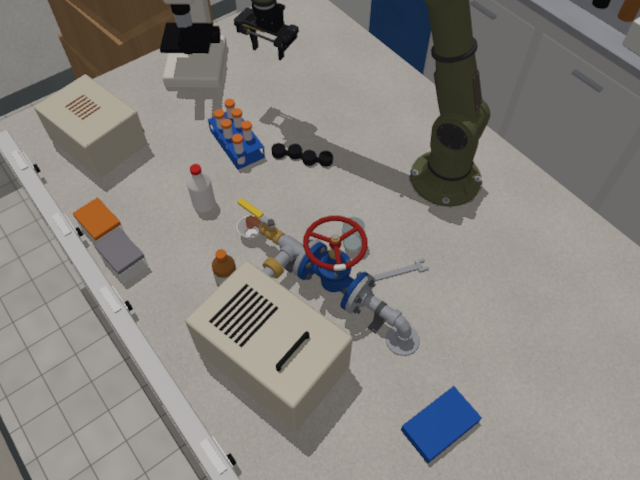

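View pics/side0.png

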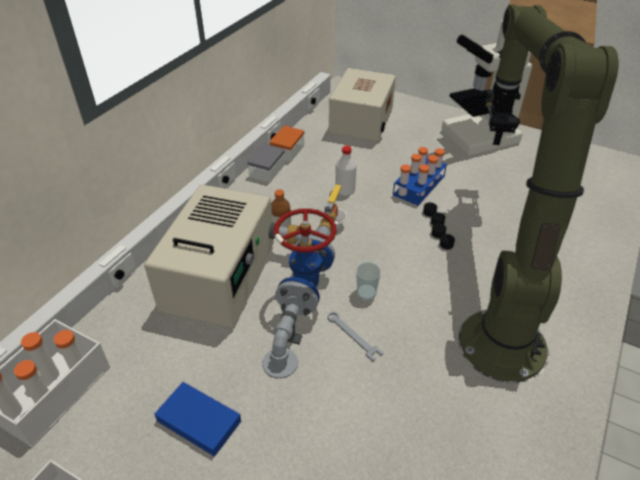

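Scene: red wheel centred near (336,243) with the mark near (340,267), yellow lever (250,208), beaker (352,235), and wrench (395,272). Side: wheel (305,230), lever (334,195), beaker (367,280).

```bash
cat > m.py <<'E'
from h import *
for n in ("scene","side"):
    f=np.load(n+"0.npz"); im,d,K,M=f["im"],f["d"],f["K"],f["M"]; W=cloud(d,K,M)
    hsv=cv2.cvtColor(im,cv2.COLOR_RGB2HSV); h,s,v=cv2.split(hsv)
    red=((h<6)|(h>174))&(s>170)&(v>70)
    yel=(h>22)&(h<32)&(s>170)&(v>120)
    for nm,m in(("red",red),("yel",yel)):
        c,l,stt,ce=cv2.connectedComponentsWithStats(m.astype(np.uint8))
        for i in range(1,c):
            if stt[i,4]<25: continue
            p=W[l==i]; p=p[~np.isnan(p[:,0])]
            print(n,nm,stt[i].tolist(),ce[i].round(1),"med",np.nanmedian(p,0).round(4),"lo",np.percentile(p,2,0).round(3),"hi",np.percentile(p,98,0).round(3))
            if nm=="red" and stt[i,4]>300:
                q=p[(p[:,2]>.235)&(p[:,2]<.265)]
                A=np.c_[2*q[:,:2],np.ones(len(q))]
                for _ in range(6):
                    x=np.linalg.lstsq(A,(q[:,:2]**2).sum(1),rcond=None)[0]; r=np.sqrt(x[2]+x[0]**2+x[1]**2)
                    e=abs(np.hypot(*(q[:,:2]-x[:2]).T)-r); k=e<.012; q=q[k];A=A[k]
                print(" circle",x[:2].round(4),r.round(4),len(q),"z",np.percentile(q[:,2],[5,50,95]).round(4))
                # inner red+white angles
                cx=x[:2]; D=W[...,:2]-cx; rr=np.hypot(D[...,0],D[...,1]); an=np.degrees(np.arctan2(D[...,1],D[...,0]))
                sp=red&(abs(W[...,2]-.253)<.012)&(rr>.028)&(rr<.06)
                print(" spoke hist",[(int(a*10),int(((an[sp]//10)==a).sum())) for a in range(-18,18) if ((an[sp]//10)==a).any()])
                wh=(s<60)&(v>150)&(abs(W[...,2]-.253)<.015)&(rr>.06)&(rr<.085)
                print(" mark",wh.sum(),W[wh].mean(0).round(4),np.degrees(np.arctan2(*(W[wh].mean(0)[:2]-cx)[::-1])).round(1))
            if nm=="yel":
                pc=p[abs(p[:,2]-np.median(p[:,2]))<.012]; mu=pc[:,:2].mean(0); _,_,V=np.linalg.svd(pc[:,:2]-mu); t=(pc[:,:2]-mu)@V[0]; print("  dir",V[0].round(3),"ends",(mu+V[0]*t.min()).round(4),(mu+V[0]*t.max()).round(4))
E
python3 m.py
```

```text
scene red [190, 165, 11, 10, 84] [195.  169.4] med [ 0.6598 -0.3717  0.1687] lo [ 0.646 -0.39   0.153] hi [ 0.671 -0.362  0.177]
scene red [304, 216, 63, 54, 940] [334.4 242. ] med [0.5434 0.1056 0.2557] lo [0.463 0.032 0.247] hi [0.61  0.178 0.263]
 circle [0.5358 0.1044] 0.0718 687 z [0.25   0.256  0.2609]
 spoke hist [(-180, 17), (-70, 30), (-60, 12), (50, 25), (60, 23), (170, 21)]
 mark 51 [0.5694 0.1633 0.2577] 60.4
scene yel [238, 199, 25, 19, 153] [250.  207.9] med [ 0.6022 -0.1835  0.1394] lo [ 0.589 -0.222  0.133] hi [ 0.615 -0.146  0.146]
  dir [-0.2   0.98] ends [ 0.6112 -0.226 ] [ 0.5946 -0.1448]
side red [343, 146, 7, 8, 42] [346.3 149.5] med [ 0.6531 -0.3735  0.1705] lo [ 0.645 -0.391  0.158] hi [ 0.665 -0.36   0.176]
side red [275, 210, 61, 42, 627] [306.1 231.4] med [0.5219 0.1103 0.2561] lo [0.459 0.032 0.249] hi [0.605 0.176 0.263]
 circle [0.5313 0.1029] 0.0715 457 z [0.2514 0.2563 0.2608]
 spoke hist [(-180, 11), (-70, 6), (-60, 3), (40, 1), (50, 23), (60, 11), (170, 9)]
 mark 50 [0.571  0.159  0.2569] 54.7
```

```bash
python3 - <<'E'
from h import *
print(ctrl.tcp_to_grasp)
for n,pts in (("scene",dict(amber=(221,257),beaker=(354,226),wash=(196,169),handle=(293,350),wr1=(424,265),wr2=(372,278))),("side",dict(amber=(280,194),beaker=(368,268),wash=(346,150),wr1=(375,352),wr2=(333,317)))):
    f=np.load(n+"0.npz"); im,d,K,M=f["im"],f["d"],f["K"],f["M"]; W=cloud(d,K,M)
    h,s,v=cv2.split(cv2.cvtColor(im,cv2.COLOR_RGB2HSV))
    for k,(a,b) in pts.items(): print(n,k,np.nanmedian(W[b-2:b+3,a-2:a+3].reshape(-1,3),0).round(3))
    y=(h>18)&(h<34)&(s>130)&(v>90)&(W[...,2]>.125)&(W[...,2]<.15)&(W[...,1]<-.1)
    p=W[y]; 
    if len(p)>10:
        mu=p[:,:2].mean(0); V=np.linalg.svd(p[:,:2]-mu)[2]; t=(p[:,:2]-mu)@V[0]; print(n,len(p),"z",np.percentile(p[:,2],[5,50,95]).round(3),"lever",V[0].round(3),(mu+V[0]*t.min()).round(4),(mu+V[0]*t.max()).round(4))
    # chiller top
    c=(abs(W[...,2]-.198)<.006)&(W[...,0]>.5)&(W[...,1]>-.2)&(s<90)
    q=W[c][:,:2].astype(np.float32); 
    l,nl,stt,ce=None,None,None,None
    r=cv2.minAreaRect(q); print(n,"chiller",r,cv2.boxPoints(r).round(3).tolist())
E
```

```text
-0.0187
scene amber [ 0.753 -0.098  0.137]
scene beaker [0.467 0.097 0.255]
scene wash [ 0.658 -0.368  0.171]
scene handle [0.776 0.255 0.218]
scene wr1 [0.276 0.197 0.001]
scene wr2 [0.473 0.185 0.123]
scene 175 z [0.133 0.139 0.145] lever [-0.203  0.979] [ 0.6113 -0.2269] [ 0.5943 -0.1448]
scene chiller ((0.7163752317428589, 0.15185537934303284), (0.3622317612171173, 0.34056535363197327), 13.363483428955078) [[0.5009999871253967, 0.2759999930858612], [0.5799999833106995, -0.0560000017285347], [0.9319999814033508, 0.02800000086426735], [0.8529999852180481, 0.35899999737739563]]
side amber [ 0.74  -0.106  0.138]
side beaker [ 0.401 -0.019  0.069]
side wash [ 0.653 -0.37   0.17 ]
side wr1 [0.281 0.184 0.004]
side wr2 [0.428 0.139 0.009]
side 109 z [0.136 0.141 0.145] lever [-0.208  0.978] [ 0.6074 -0.2278] [ 0.5905 -0.1486]
side chiller ((1.081109881401062, 0.10318616032600403), (0.3918183743953705, 1.0937702655792236), 78.01982879638672) [[0.5049999952316284, 0.02500000037252903], [1.5750000476837158, -0.20200000703334808], [1.656999945640564, 0.1809999942779541], [0.5870000123977661, 0.40799999237060547]]
```

Emit:
step_arm:
  targets:
    - [1.5,1.5,0,0,0,0,0]
    - [2.7,2.7,0,0,0,0,0]
    - [2.7,2.7,0,0,0,0,0]
    - [2.7,2.7,0,0,0,0,0]
    - [2.7,2.7,0,0,0,0,0]
  force: 20

```text
time: 0.52
position: [0.3689, -0.4774, 0.2221]
tool_rot: [-3.083, -0.603, 0.001]
ft_force: [0.6, 0.1, 0.9]
grip_width: 0.706
grip_force: 0.0
```

Emit:
step_arm:
  targets:
    - [2.7,2.7,0,0,0,0,0]
    - [2.7,2.7,0,0,0,0,0]
    - [2.7,2.7,0,0,0,0,0]
    - [2.7,2.7,0,0,0,0,0]
    - [2.7,2.7,0,0,0,0,0]

```text
time: 0.93
position: [0.504, -0.3424, 0.2222]
tool_rot: [-3.083, -0.604, 0.001]
ft_force: [0.3, -0.4, 0.5]
grip_width: 0.327
grip_force: 0.0
```

Emit:
step_arm:
  targets:
    - [2.7,2.7,0,0,0,0,0]
    - [2.7,2.7,0,0,0,0,0]
    - [2.7,2.7,0,0,0,0,0]
    - [2.7,2.7,0,0,0,0,0]
    - [2.7,2.7,0,0,0,0,0]

```text
time: 1.35
position: [0.639, -0.2076, 0.2221]
tool_rot: [-3.083, -0.603, 0.001]
ft_force: [0.2, 0.2, 0.5]
grip_width: 0.02
grip_force: 0.0
```

```bash
python3 - <<'E'
from h import *
im,d,K,M=grab("wrist"); cv2.imwrite("pics/w1.png",im[:,:,::-1]); W=cloud(d,K,M); print(M.round(3))
h,s,v=cv2.split(cv2.cvtColor(im,cv2.COLOR_RGB2HSV))
y=(h>18)&(h<34)&(s>130)&(v>90)&(W[...,2]>.125)&(W[...,2]<.15)
p=W[y]; print(len(p),y.nonzero()[1].mean(),y.nonzero()[0].mean())
mu=p[:,:2].mean(0); V=np.linalg.svd(p[:,:2]-mu)[2]; t=(p[:,:2]-mu)@V[0]; print(np.percentile(p[:,2],[5,50,95]).round(3),"lever",V[0].round(3),(mu+V[0]*t.min()).round(4),(mu+V[0]*t.max()).round(4))
E
```

```text
[[ 0.377 -0.885 -0.273  0.713]
 [-0.926 -0.36  -0.11  -0.178]
 [-0.001  0.294 -0.956  0.385]
 [ 0.     0.     0.     1.   ]]
1784 268.29652466367713 278.33688340807174
[0.134 0.141 0.142] lever [ 0.251 -0.968] [ 0.5948 -0.1468] [ 0.6158 -0.2278]
```

View pics/w1.png

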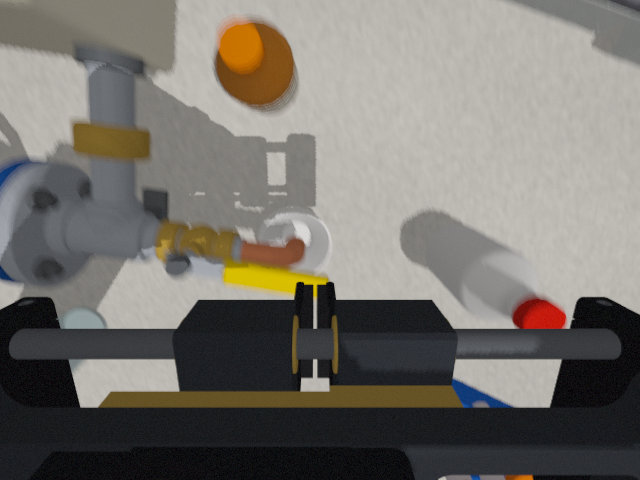

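Wrist view: the lever lies at about (275,278) beside the closed fingers (315,330). The copper spout and funnel are at (295,245), and the amber bottle is clear at (255,60).

Emit:
step_arm:
  targets:
    - [1.1,1.8,0,0,0,0,0]
    - [0,0,-3,0,0,0,0]
    - [0,0,-3,0,0,0,0]
    - [0,0,-3,0,0,0,0]
    - [0,0,-1.7,0,0,0,0]

```text
time: 1.82
position: [0.6467, -0.1906, 0.111]
tool_rot: [-3.08, -0.604, 0.008]
ft_force: [-0.1, 0.6, -0.7]
grip_width: 0.004
grip_force: 0.0
```

Emit:
step_arm:
  targets:
    - [-0.6,0,0,0,0,0,0]
    - [-0.7,0,0,0,0,0,0]
    - [-0.7,0,0,0,0,0,0]
    - [-0.7,-0.3,0,0,0,0,0]
    - [-0.7,-0.3,0,0,0,0,0]

```text
time: 2.23
position: [0.6173, -0.1952, 0.1179]
tool_rot: [-3.082, -0.606, -0.011]
ft_force: [5.4, 4.2, -1.8]
grip_width: 0.007
grip_force: 2.8
```

Emit:
step_arm:
  targets:
    - [-0.8,-0.2,0,0,0,0,0]
    - [-0.8,-0.2,0,0,0,0,0]
    - [-0.8,-0.1,0,0,0,0,0]
    - [-0.8,0,0,0,0,0,0]
    - [-0.8,0.1,0,0,0,0,0]

```text
time: 2.65
position: [0.5783, -0.2007, 0.1187]
tool_rot: [3.08, 0.604, 0.014]
ft_force: [6.0, 2.0, -0.5]
grip_width: 0.009
grip_force: 2.7
```

Emit:
step_arm:
  targets:
    - [-0.8,0.2,0,0,0,0,0]
    - [-0.7,0.2,0,0,0,0,0]
    - [-0.7,0.3,0,0,0,0,0]
    - [-0.7,0.4,0,0,0,0,0]
    - [-0.6,0.4,0,0,0,0,0]

```text
time: 3.07
position: [0.5433, -0.1871, 0.119]
tool_rot: [3.078, 0.602, 0.014]
ft_force: [5.1, -1.8, -0.2]
grip_width: 0.009
grip_force: 2.6
```

Emit:
step_arm:
  targets:
    - [-0.6,0.5,0,0,0,0,0]
    - [-0.6,0.5,0,0,0,0,0]
    - [-0.5,0.6,0,0,0,0,0]
    - [-0.5,0.6,0,0,0,0,0]
    - [-0.4,0.6,0,0,0,0,0]

```text
time: 3.48
position: [0.5171, -0.1605, 0.119]
tool_rot: [3.077, 0.601, 0.013]
ft_force: [6.3, -3.9, 0.1]
grip_width: 0.004
grip_force: 3.1
```

Emit:
step_arm:
  targets:
    - [-0.3,0.4,0,0,0,0,0]
    - [-0.3,0.4,0,0,0,0,0]
    - [-0.2,0.4,0,0,0,0,0]
    - [-0.1,0.3,0,0,0,0,0]
    - [-0.1,0.3,0,0,0,0,0]

```text
time: 3.9
position: [0.5111, -0.1526, 0.1195]
tool_rot: [3.063, 0.59, 0.026]
ft_force: [20.9, -28.5, -15.0]
grip_width: 0.004
grip_force: 15.6
```

Emit:
step_arm:
  targets:
    - [0,-1.5,0,0,0,0,0]
    - [0,-3,0,0,0,0,0]
    - [0,0,4,0,0,0,0]
    - [0,0,4,0,0,0,0]
    - [0,0,4,0,0,0,0]

```text
time: 4.32
position: [0.5032, -0.1859, 0.2383]
tool_rot: [3.083, 0.601, 0.001]
ft_force: [0.8, 0.3, 0.1]
grip_width: 0.004
grip_force: 0.0
```

Emit:
step_arm:
  targets:
    - [-3,0,4,0,0,0,0]
    - [-4,0,0,0,0,0,0]
    - [-2,2,0,0,0,0,0]
    - [0,0,0,0,0,0,0]
    - [0,0,0,0,0,0,0]

```text
time: 4.73
position: [0.4187, -0.1649, 0.2709]
tool_rot: [3.079, 0.603, 0.004]
ft_force: [0.7, -0.3, -0.6]
grip_width: 0.005
grip_force: 0.0
```

```bash
cat > lev.py <<'E'
from h import *
st()
for n in ("scene","side"):
    im,d,K,M=grab(n); np.savez(f"{n}0",im=im,d=d,K=K,M=M); W=cloud(d,K,M)
    h,s,v=cv2.split(cv2.cvtColor(im,cv2.COLOR_RGB2HSV))
    y=(h>18)&(h<34)&(s>130)&(v>90)&(W[...,2]>.125)&(W[...,2]<.15)&(W[...,1]<-.08)
    p=W[y]
    if len(p)<20: print(n,len(p)); continue
    mu=p[:,:2].mean(0); V=np.linalg.svd(p[:,:2]-mu)[2]; t=(p[:,:2]-mu)@V[0]; print(n,len(p),"lever",V[0].round(3),np.degrees(np.arctan2(V[0][1],V[0][0])).round(1),(mu+V[0]*t.min()).round(4),(mu+V[0]*t.max()).round(4))
cv2.imwrite("pics/sc2.png",np.load("scene0.npz")["im"][100:400,150:550,::-1].repeat(2,0).repeat(2,1))
E
python3 lev.py; python3 m.py | grep -A3 circle
```

```text
{'time': 4.733, 'joint_positions': [0.7, -0.123, -0.349, 1.833, -0.04, 1.42, -0.825], 'qd': [-0.005, 0.057, 0.008, -0.029, 0.014, -0.016, 0.0], 'joint_torque': [-0.05, -24.43, 1.025, -30.999, -0.17, 0.176, 0.005], 'position': [0.419, -0.165, 0.271], 'tool_rot': [3.079, 0.603, 0.004], 'ft_force': [0.697, -0.297, -0.572], 'torque': [-0.02, -0.007, 0.002], 'grip_force': 0.0, 'grip_width': 0.005}
scene 178 lever [0.974 0.227] 13.1 [ 0.4701 -0.1364] [ 0.5505 -0.1177]
side 138 lever [-0.977 -0.213] -167.7 [ 0.5477 -0.1201] [ 0.4681 -0.1375]
 circle [0.5359 0.1043] 0.0716 668 z [0.2499 0.256  0.2611]
 spoke hist [(-180, 16), (-70, 27), (-60, 17), (50, 22), (60, 23), (170, 21)]
 mark 61 [0.5581 0.1481 0.2576] 63.1
scene yel [278, 195, 22, 21, 147] [288.5 205.1] med [ 0.5126 -0.1263  0.1401] lo [ 0.475 -0.142  0.133] hi [ 0.549 -0.113  0.147]
--
 circle [0.5316 0.1028] 0.0716 460 z [0.251  0.2562 0.2606]
 spoke hist [(-180, 8), (-70, 6), (-60, 2), (50, 22), (60, 11), (170, 13)]
 mark 50 [0.5707 0.1595 0.2575] 55.4
```

View pics/sc2.png

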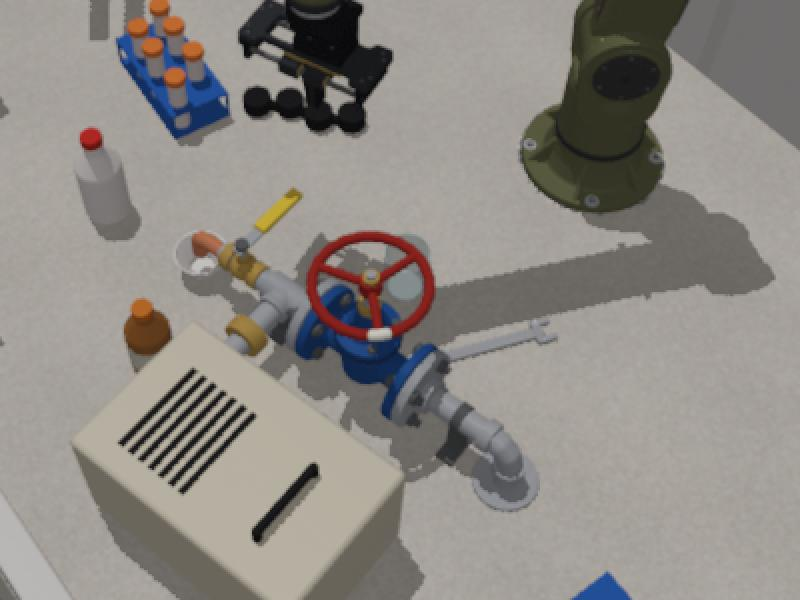

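Scene crop: the lever now points along the station's -x, at (275,210) in the crop, up against its stop. The wheel is at (370,287) with its white mark at (378,333). Next, the wheel.

Emit:
step_arm:
  targets:
    - [1.3,2,2,0,0,0,0]
    - [1.3,3.4,0,0,0,0,0]
    - [1.3,3.5,0,0,0,0,0]
    - [1.3,3.5,0,0,0,0,0]
    - [1.3,3.5,0,0,0,0,0]

```text
time: 5.25
position: [0.4854, -0.0046, 0.2891]
tool_rot: [-3.083, -0.603, -0.001]
ft_force: [0.0, -0.9, -0.0]
grip_width: 0.005
grip_force: 0.0
```

Emit:
step_arm:
  targets:
    - [1.3,3.5,0,0,0,0,0]
    - [1.4,3.7,0,0,0,0,0]
    - [0,0,0,0,0,0,0]
    - [0,0,0,0,0,0,0]
    - [0,0,0,0,0,0,0]

```text
time: 5.67
position: [0.5117, 0.0653, 0.2885]
tool_rot: [-3.083, -0.604, 0.001]
ft_force: [-0.3, 0.1, 0.3]
grip_width: 0.007
grip_force: 0.0
```

```bash
python3 - <<'E'
from h import *
st()
im,d,K,M=grab("wrist"); cv2.imwrite("pics/w2.png",im[:,:,::-1]); np.savez("w2",im=im,d=d,K=K,M=M); W=cloud(d,K,M)
h,s,v=cv2.split(cv2.cvtColor(im,cv2.COLOR_RGB2HSV))
m=((h<6)|(h>174))&(s>150)&(v>60)&(abs(W[...,2]-.253)<.015)
q=W[m][:,:2]; print(len(q), np.median(W[m][:,2]))
c=np.array([.534,.1025])
for _ in range(5):
    k=abs(np.hypot(*(q-c).T)-.073)<.011; A=np.c_[2*q[k],np.ones(k.sum())]; x=np.linalg.lstsq(A,(q[k]**2).sum(1),rcond=None)[0]; c=x[:2]
print(c,np.sqrt(x[2]+c@c),k.sum())
rr=np.hypot(*(q-c).T); a=np.degrees(np.arctan2(*(q-c).T[::-1])); sp=(rr>.025)&(rr<.06)
print([(int(b*5),int(((a[sp]//5)==b).sum())) for b in range(-36,36) if ((a[sp]//5)==b).sum()>3])
E
```

```text
{'time': 5.667, 'joint_positions': [0.455, 0.04, -0.647, 1.655, 0.024, 1.455, -1.378], 'qd': [0.02, -0.017, 0.026, 0.013, -0.001, 0.002, -0.002], 'joint_torque': [-1.265, -28.271, -1.958, -32.048, -0.224, -0.103, -0.005], 'position': [0.512, 0.065, 0.288], 'tool_rot': [-3.083, -0.604, 0.001], 'ft_force': [-0.316, 0.146, 0.322], 'torque': [-0.052, -0.03, -0.041], 'grip_force': 0.0, 'grip_width': 0.007}
17806 0.25678967768873695
[0.53541672 0.0985647 ] 0.07055842289402685 12854
[(-180, 236), (-175, 121), (-170, 8), (-75, 27), (-70, 189), (-65, 359), (-60, 407), (-55, 99), (50, 155), (55, 495), (60, 407), (65, 183), (70, 19), (165, 6), (170, 123), (175, 254)]
```

View pics/w2.png

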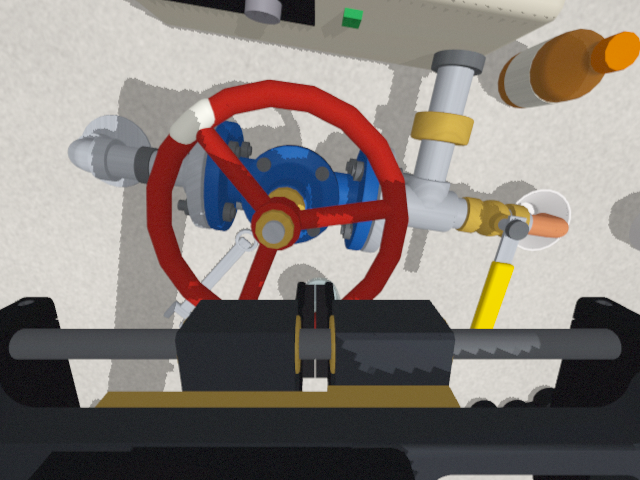

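Wrist view: the closed fingers sit over the robot-side opening, between the two lower spokes at (255,275) and (350,212). The mark is at (192,120) and the hub at (275,230). The opening is clear, so I lower and begin pushing.

Emit:
step_arm:
  targets:
    - [0,0,-2,0,0,0,0]
    - [0,0,-2,0,0,0,0]
    - [0,0,-2,0,0,0,0]
    - [0.7,-0.3,0,0,0,0,0]
    - [0.6,-0.3,0,0,0,0,0]

```text
time: 6.13
position: [0.5243, 0.058, 0.2286]
tool_rot: [3.083, 0.6, -0.002]
ft_force: [0.4, 0.3, 0.7]
grip_width: 0.008
grip_force: 0.0
```

Emit:
step_arm:
  targets:
    - [0.8,-0.1,0,0,0,0,0]
    - [0.7,0,0,0,0,0,0]
    - [0.7,0.2,0,0,0,0,0]
    - [0.7,0.2,0,0,0,0,0]
    - [1.2,0.9,0,0,0,0,0]

```text
time: 6.55
position: [0.5614, 0.0676, 0.229]
tool_rot: [3.08, 0.597, -0.019]
ft_force: [-12.1, -7.9, 3.9]
grip_width: 0.006
grip_force: 5.7
```

Emit:
step_arm:
  targets:
    - [0.8,1.2,0,0,0,0,0]
    - [0.3,1.4,0,0,0,0,0]
    - [-0.1,1.5,0,0,0,0,0]
    - [-0.6,1.3,0,0,0,0,0]
    - [-1.1,1.0,0,0,0,0,0]

```text
time: 6.97
position: [0.5637, 0.1283, 0.23]
tool_rot: [3.076, 0.59, 0.009]
ft_force: [8.4, -11.6, -1.1]
grip_width: 0.007
grip_force: 6.4
```

Emit:
step_arm:
  targets:
    - [-1.3,0.6,0,0,0,0,0]
    - [-1.5,0.1,0,0,0,0,0]
    - [-1.4,-0.4,0,0,0,0,0]
    - [-1.2,-0.9,0,0,0,0,0]
    - [-0.8,-1.2,0,0,0,0,0]

```text
time: 7.38
position: [0.5018, 0.1224, 0.2329]
tool_rot: [-3.078, -0.608, -0.026]
ft_force: [9.2, 9.8, 1.9]
grip_width: 0.007
grip_force: 5.3
```

Emit:
step_arm:
  targets:
    - [-0.3,-1.4,0,0,0,0,0]
    - [0.1,-1.5,0,0,0,0,0]
    - [0.6,-1.3,0,0,0,0,0]
    - [1.1,-1.0,0,0,0,0,0]
    - [1.3,-0.6,0,0,0,0,0]

```text
time: 7.8
position: [0.5215, 0.0656, 0.2305]
tool_rot: [-3.075, -0.611, 0.007]
ft_force: [-10.4, 4.9, 0.8]
grip_width: 0.01
grip_force: 5.1
```

Emit:
step_arm:
  targets:
    - [1.5,-0.1,0,0,0,0,0]
    - [1.4,0.4,0,0,0,0,0]
    - [1.2,0.9,0,0,0,0,0]
    - [0.8,1.2,0,0,0,0,0]
    - [0.3,1.4,0,0,0,0,0]

```text
time: 8.22
position: [0.5768, 0.0919, 0.2288]
tool_rot: [3.078, 0.593, -0.008]
ft_force: [-3.8, -10.2, 2.1]
grip_width: 0.005
grip_force: 4.4
```

```bash
python3 - <<'E'
from h import *
st()
# sub-steps of 6deg/4 deg circle r=42 from -4 deg
for s in (8,):
    a=np.radians(-4+s*np.arange(0,46)); P=4.2*np.c_[np.cos(a),np.sin(a)]; D=np.diff(P,axis=0)
    print([f"{-4+s*i}: {x:.1f},{y:.1f}" for i,(x,y) in enumerate(D)])
E
sed -i 's/^st()/pass/' lev.py; python3 lev.py >/dev/null; python3 m.py | grep -A3 circle
```

```text
{'time': 8.217, 'joint_positions': [0.349, 0.238, -0.651, 1.589, 0.152, 1.371, -1.51], 'qd': [-0.263, 0.146, -0.087, -0.146, 0.113, 0.022, -0.347], 'joint_torque': [-4.396, -38.08, -9.544, -32.205, -2.866, -2.576, 0.366], 'position': [0.577, 0.092, 0.229], 'tool_rot': [3.078, 0.593, -0.008], 'ft_force': [-3.836, -10.207, 2.083], 'torque': [-1.984, 0.867, 0.016], 'grip_force': 4.438, 'grip_width': 0.005}
['-4: 0.0,0.6', '4: -0.1,0.6', '12: -0.2,0.6', '20: -0.2,0.5', '28: -0.3,0.5', '36: -0.4,0.4', '44: -0.4,0.4', '52: -0.5,0.3', '60: -0.5,0.3', '68: -0.6,0.2', '76: -0.6,0.1', '84: -0.6,0.0', '92: -0.6,-0.1', '100: -0.6,-0.1', '108: -0.5,-0.2', '116: -0.5,-0.3', '124: -0.5,-0.4', '132: -0.4,-0.4', '140: -0.3,-0.5', '148: -0.3,-0.5', '156: -0.2,-0.6', '164: -0.1,-0.6', '172: -0.0,-0.6', '180: 0.0,-0.6', '188: 0.1,-0.6', '196: 0.2,-0.6', '204: 0.3,-0.5', '212: 0.3,-0.5', '220: 0.4,-0.4', '228: 0.5,-0.4', '236: 0.5,-0.3', '244: 0.5,-0.2', '252: 0.6,-0.1', '260: 0.6,-0.1', '268: 0.6,0.0', '276: 0.6,0.1', '284: 0.6,0.2', '292: 0.5,0.3', '300: 0.5,0.3', '308: 0.4,0.4', '316: 0.4,0.4', '324: 0.3,0.5', '332: 0.2,0.5', '340: 0.2,0.6', '348: 0.1,0.6']
 circle [0.5366 0.1053] 0.0712 333 z [0.2493 0.2554 0.2607]
 spoke hist [(0, 11), (10, 11), (130, 8)]
 mark 2 [0.4642 0.1025 0.2543] -177.8
scene yel [278, 195, 22, 21, 104] [288.2 204.5] med [ 0.5133 -0.1288  0.1398] lo [ 0.476 -0.141  0.134] hi [ 0.549 -0.115  0.147]
```

Emit:
step_arm:
  targets:
    - [-0.1,1.5,0,0,0,0,0]
    - [-0.6,1.3,0,0,0,0,0]
    - [-1.1,1.0,0,0,0,0,0]
    - [-0.7,0.3,0,0,0,0,0]
    - [-0.6,0.3,0,0,0,0,0]

```text
time: 8.73
position: [0.5498, 0.1389, 0.2309]
tool_rot: [3.08, 0.597, 0.015]
ft_force: [9.3, -4.1, -0.1]
grip_width: 0.001
grip_force: 4.3
```

Emit:
step_arm:
  targets:
    - [-0.3,0.1,0,0,0,0,0]
    - [-0.3,0,0,0,0,0,0]
    - [-0.3,0,0,0,0,0,0]
    - [-0.3,0,0,0,0,0,0]
    - [-0.3,0,0,0,0,0,0]

```text
time: 9.15
position: [0.5356, 0.1413, 0.2314]
tool_rot: [3.082, 0.599, 0.018]
ft_force: [10.2, -1.8, -1.3]
grip_width: 0.003
grip_force: 4.5
```

Now on to 116°.

Emit:
step_arm:
  targets:
    - [-0.3,0,0,0,0,0,0]
    - [-0.3,-0.1,0,0,0,0,0]
    - [-0.3,-0.1,0,0,0,0,0]
    - [-0.3,-0.1,0,0,0,0,0]
    - [-0.2,-0.1,0,0,0,0,0]

```text
time: 9.57
position: [0.5224, 0.1394, 0.2321]
tool_rot: [-3.082, -0.602, -0.024]
ft_force: [11.9, 1.6, -1.7]
grip_width: 0.005
grip_force: 5.0
```

Emit:
step_arm:
  targets:
    - [-0.3,-0.1,0,0,0,0,0]
    - [-0.3,-0.2,0,0,0,0,0]
    - [-0.2,-0.2,0,0,0,0,0]
    - [-0.2,-0.2,0,0,0,0,0]
    - [-0.2,-0.2,0,0,0,0,0]

```text
time: 9.98
position: [0.5099, 0.1327, 0.2325]
tool_rot: [-3.079, -0.605, -0.024]
ft_force: [9.6, 4.0, -0.2]
grip_width: -0.003
grip_force: 4.7
```

Emit:
step_arm:
  targets:
    - [-0.2,-0.2,0,0,0,0,0]
    - [-0.2,-0.2,0,0,0,0,0]
    - [-0.2,-0.2,0,0,0,0,0]
    - [-0.1,-0.3,0,0,0,0,0]
    - [-0.1,-0.3,0,0,0,0,0]

```text
time: 10.4
position: [0.5008, 0.1223, 0.2324]
tool_rot: [-3.077, -0.607, -0.021]
ft_force: [6.6, 7.7, 1.5]
grip_width: 0.004
grip_force: 4.4
```

Emit:
step_arm:
  targets:
    - [-0.1,-0.3,0,0,0,0,0]
    - [-0.1,-0.3,0,0,0,0,0]
    - [-0.1,-0.3,0,0,0,0,0]
    - [0,-0.3,0,0,0,0,0]
    - [0,-0.3,0,0,0,0,0]

```text
time: 10.82
position: [0.4965, 0.1081, 0.2321]
tool_rot: [-3.076, -0.608, -0.017]
ft_force: [4.0, 9.0, 2.7]
grip_width: 0.008
grip_force: 4.1
```

176→196.

Emit:
step_arm:
  targets:
    - [0,-0.3,0,0,0,0,0]
    - [0,-0.3,0,0,0,0,0]
    - [0,-0.3,0,0,0,0,0]
    - [0.1,-0.3,0,0,0,0,0]
    - [0.1,-0.3,0,0,0,0,0]

```text
time: 11.23
position: [0.4966, 0.096, 0.2318]
tool_rot: [-3.071, -0.611, -0.011]
ft_force: [-2.1, 15.2, 4.2]
grip_width: 0.002
grip_force: 7.1
```

Emit:
step_arm:
  targets:
    - [0.1,-0.3,0,0,0,0,0]
    - [0.1,-0.3,0,0,0,0,0]
    - [0.1,-0.3,0,0,0,0,0]
    - [0,0,0,0,0,0,0]
    - [0,0,0,0,0,0,0]

```text
time: 11.65
position: [0.4987, 0.0861, 0.2312]
tool_rot: [-3.073, -0.611, -0.007]
ft_force: [-3.1, 11.2, 3.6]
grip_width: 0.005
grip_force: 5.1
```

Emit:
step_arm:
  targets:
    - [0.1,-0.3,0,0,0,0,0]
    - [0.2,-0.2,0,0,0,0,0]
    - [0.2,-0.2,0,0,0,0,0]
    - [0.2,-0.2,0,0,0,0,0]
    - [0.2,-0.2,0,0,0,0,0]

```text
time: 12.07
position: [0.5058, 0.0749, 0.2304]
tool_rot: [-3.073, -0.612, 0.001]
ft_force: [-7.5, 10.0, 4.1]
grip_width: 0.006
grip_force: 5.7
```

Emit:
step_arm:
  targets:
    - [0.2,-0.2,0,0,0,0,0]
    - [0.2,-0.2,0,0,0,0,0]
    - [0.2,-0.2,0,0,0,0,0]
    - [0.3,-0.1,0,0,0,0,0]
    - [0.3,-0.1,0,0,0,0,0]

```text
time: 12.48
position: [0.508, 0.0726, 0.2299]
tool_rot: [-3.062, -0.618, 0.033]
ft_force: [-41.4, 19.9, 22.0]
grip_width: 0.004
grip_force: 22.9
```

```bash
cat > wh.py <<'E'
from h import *
import sys
s=ctrl.get_state(); print(s["time"],np.round(s["position"],4),np.round(s["ft_force"],1))
C=np.array([.535,.1005])
for n in ("scene","side","wrist"):
    im,d,K,M=grab(n); W=cloud(d,K,M); cv2.imwrite(f"pics/{n}_{sys.argv[1]}.png",im[:,:,::-1])
    c=C+{"scene":(.001,.003),"side":(-.0035,.002),"wrist":(0,-.001)}[n]
    h,s,v=cv2.split(cv2.cvtColor(im,cv2.COLOR_RGB2HSV)); D=W[...,:2]-c; rr=np.hypot(D[...,0],D[...,1]); an=np.degrees(np.arctan2(D[...,1],D[...,0]))
    hz=abs(W[...,2]-.254)<.012
    sp=((h<6)|(h>174))&(s>150)&(v>60)&hz&(rr>.026)&(rr<.06); a=an[sp]
    # three-fold phase
    if len(a)>5: 
        print(n,"phase mod 120: %.1f"%(np.degrees(np.angle(np.exp(3j*np.radians(a)).mean()))/3),"n",len(a),[int(((a-o+60)%360<120).sum()) for o in (-180,-60,60)])
    wh=(s<70)&(v>130)&hz&(rr>.064)&(rr<.082)
    if wh.sum()>5: print("  mark n",wh.sum(),"%.1f"%np.degrees(np.angle(np.exp(1j*np.radians(an[wh])).mean())))
E
python3 wh.py stop
```

```text
12.4833 [0.508  0.0726 0.2299] [-41.4  19.9  22. ]
scene phase mod 120: 13.5 n 139 [49, 30, 60]
  mark n 69 10.2
side phase mod 120: 12.3 n 59 [27, 0, 32]
  mark n 53 17.9
wrist phase mod 120: 13.2 n 4906 [1735, 577, 2594]
  mark n 3027 12.6
```

The stop has been felt: 46 N, with the finger hardly moving, mark at 13°, 1.87 turns made. Now the quarter turn back, to a target mark angle of −77°.

Emit:
step_arm:
  targets:
    - [-1.2,0.8,0,0,0,0,0]
    - [-0.9,1.2,0,0,0,0,0]
    - [-0.5,1.4,0,0,0,0,0]
    - [0,1.4,0,0,0,0,0]
    - [0.3,0.7,0,0,0,0,0]

```text
time: 13.05
position: [0.496, 0.1152, 0.23]
tool_rot: [3.08, 0.605, 0.001]
ft_force: [-5.4, -8.6, 4.2]
grip_width: 0.006
grip_force: 4.5
```

Emit:
step_arm:
  targets:
    - [0.3,0.7,0,0,0,0,0]
    - [0.5,0.6,0,0,0,0,0]
    - [0.5,0.5,0,0,0,0,0]
    - [0.6,0.4,0,0,0,0,0]
    - [0.7,0.3,0,0,0,0,0]

```text
time: 13.47
position: [0.5193, 0.1355, 0.2282]
tool_rot: [3.079, 0.597, -0.017]
ft_force: [-12.4, -8.0, 2.9]
grip_width: 0.007
grip_force: 6.1
```

```bash
python3 wh.py b1
```

```text
13.4667 [0.5193 0.1355 0.2282] [-12.4  -8.    2.9]
scene phase mod 120: -34.6 n 103 [0, 54, 49]
  mark n 53 -36.1
side phase mod 120: -38.8 n 31 [31, 0, 0]
wrist phase mod 120: -39.4 n 3849 [0, 2106, 1743]
  mark n 1774 -39.9
```

Emit:
step_arm:
  targets:
    - [0.7,0.2,0,0,0,0,0]
    - [0.7,0.1,0,0,0,0,0]
    - [0.4,0,0,0,0,0,0]
    - [0.4,-0.1,0,0,0,0,0]
    - [0,0,0,0,0,0,0]

```text
time: 14.03
position: [0.5425, 0.142, 0.2281]
tool_rot: [-3.082, -0.603, 0.009]
ft_force: [-6.9, 1.0, 0.2]
grip_width: 0.005
grip_force: 2.8
```

```bash
python3 wh.py b2
```

```text
14.0333 [0.5425 0.142  0.2281] [-6.9  1.   0.2]
scene phase mod 120: 54.3 n 51 [0, 16, 35]
side phase mod 120: 53.2 n 28 [28, 0, 0]
  mark n 16 -75.0
wrist phase mod 120: 53.0 n 2032 [0, 1083, 949]
  mark n 983 -67.2
```

Emit:
step_arm:
  targets:
    - [0.2,0,0,0,0,0,0]
    - [0.2,0,0,0,0,0,0]
    - [0.2,-0.1,0,0,0,0,0]
    - [0.2,-0.1,0,0,0,0,0]
    - [0,0,0,0,0,0,0]

```text
time: 14.6
position: [0.5503, 0.1408, 0.2283]
tool_rot: [-3.081, -0.604, 0.008]
ft_force: [-7.8, 1.5, 1.1]
grip_width: 0.007
grip_force: 3.0
```

```bash
python3 wh.py b3
```

```text
14.6 [0.5503 0.1408 0.2283] [-7.8  1.5  1.1]
scene phase mod 120: 44.1 n 55 [0, 24, 31]
side phase mod 120: 44.2 n 46 [27, 19, 0]
  mark n 40 -74.7
wrist phase mod 120: 45.7 n 1928 [0, 1212, 716]
  mark n 826 -69.4
```

Emit:
step_arm:
  targets:
    - [-1,0.1,0,0,0,0,0]
    - [-0.5,0,0,0,0,0,0]
    - [0,0,3,0,0,0,0]
    - [0,0,3,0,0,0,0]
    - [0,0,3,0,0,0,0]

```text
time: 15.17
position: [0.5371, 0.1406, 0.3204]
tool_rot: [3.083, 0.603, 0.002]
ft_force: [0.9, 0.8, 1.1]
grip_width: 0.004
grip_force: 0.0
```

Emit:
step_arm:
  targets:
    - [-2,-3,0,0,0,0,0]
    - [-2,-3.5,0,0,0,0,0]
    - [-2,-3.5,0,0,0,0,0]
    - [-2,-3.5,0,0,0,0,0]
    - [0,-3.5,0,0,0,0,0]

```text
time: 15.58
position: [0.4548, -0.0306, 0.3204]
tool_rot: [3.08, 0.602, 0.003]
ft_force: [1.9, -0.3, 0.4]
grip_width: 0.0
grip_force: 0.0
```

Emit:
step_arm:
  targets:
    - [0,-4,0,0,0,0,0]
    - [0,-4,0,0,0,0,0]
    - [0,-4,0,0,0,0,0]
    - [0,0,0,0,0,0,0]
    - [0,0,0,0,0,0,0]

```text
time: 16.0
position: [0.4568, -0.1519, 0.3191]
tool_rot: [3.084, 0.594, 0.002]
ft_force: [0.3, 1.0, 0.3]
grip_width: 0.005
grip_force: 0.0
```

```bash
python3 wh.py end; python3 lev.py; cp pics/sc2.png pics/sc3.png
```

```text
16.0 [ 0.4568 -0.1519  0.3191] [0.3 1.  0.3]
scene phase mod 120: 44.5 n 143 [50, 45, 48]
  mark n 70 -98.3
side phase mod 120: 43.1 n 86 [30, 18, 38]
  mark n 44 -69.5
wrist phase mod 120: 38.5 n 906 [0, 906, 0]
  mark n 1077 -82.8
scene 177 lever [0.974 0.227] 13.1 [ 0.4676 -0.1368] [ 0.5504 -0.1175]
side 129 lever [-0.976 -0.217] -167.5 [ 0.547  -0.1195] [ 0.4684 -0.137 ]
```

View pics/sc3.png

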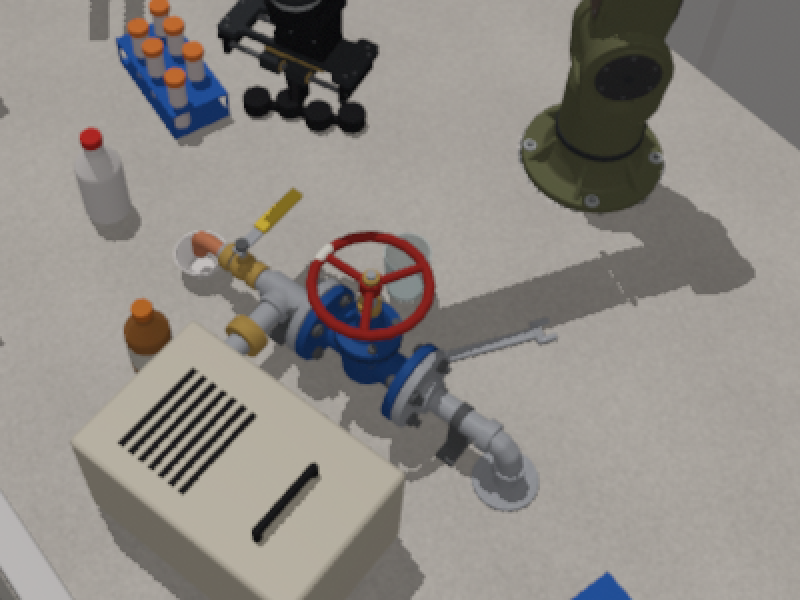

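The mark is now at (325,252) in the crop, so the wheel has been backed off about 89°. The lever is still shut, the other things stand where they did, and the gripper is clear.

```bash
python3 -c "
from bench import ctrl
print(ctrl.close_job())"
```

```text
the job is handed in; nothing more can be done
None
```

The job is handed in: the drain cock is shut against its stop, and the supply valve was opened to its stop (about 1.87 turns) and backed off about 89°; nothing else on the bench was touched, as far as the forces and the last picture show.

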